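# Hold a harmonica comb against the sprung nozzle of the air-test jig

## Task

Air-test the single harmonica comb that lies on the table to the right of the grey test jig: lay it flat on the open front part of the jig's bed, between the side guides and clear of the nozzle, with its mouth edge (the long edge that faces away from the robot) towards the nozzle. Then push it along the bed at the middle of its back edge, against the sprung air nozzle, until it sits squarely on both stop screws, and finish while still pushing: it must be held there by a moderate push of some 12 to 20 N, because the spring drives it back when you let go. Leave the tweezers, the oil bottle and the cover plates alone.

Things in the scene. Friction and masses are not known exactly. Their poses are not given: they have to be found in the camera images.
- comb_center (a point): centre of the comb to test: loose flat harmonica comb, steel reed plates on both faces, 128 x 34 x 12 mm (a plain cuboid to the touch), about 58 g. Lies flat on the table, centre 6 mm up. x along its length, y through the thickness (vertical), z across the width from mouth edge to back edge. Grasp across the 34 mm. The stacked combs at the far left are no part of the job.
- comb_mouth (a point): middle of the comb's mouth edge, 17 mm from comb_center (along its -z axis); this long edge is plain black, the back edge opposite carries a pale patch and looks to the robot at the start
- comb: the same comb; its origin coincides with comb_mouth
- jig: fixed air-test jig: grey base 240 x 196 mm, black plastic bed on it with its top 22 mm above the table. Origin on the table under the middle of the stop line; x = push direction, towards the nozzle, y left, z up. The bed is open at the front (x = -158 mm; base edge -162). Rear block behind the nozzle (x = 30 to 58 mm) 48 mm high, gauge at its right rear 82 mm high.
- guides (a point): middle line of the bed, 45 mm before the stop line, 22 mm above the table (bed top), where the two steel side guides change: 8 mm high and 8 mm thick, they stand 133 mm apart from here to the stops, and flare from here to 153 mm apart at the open front end of the bed
- lay_place (a point): point of the jig where the centre of the comb comes when it is laid down: 90 mm before the stop line, on the middle line, 28 mm above the table (comb centre lying on the bed). Here a comb is clear of the nozzle by 65 mm.
- stop_line (a point): middle between the tips of the two stop screws, 28 mm above the table; the comb is home when its mouth edge is on this line
- stop_left: left stop screw, a rigid steel pin 11 mm across along the push direction with a lock nut; origin at its tip, 54.5 mm left of the middle line, 28 mm above the table
- stop_right: right stop screw, the same, 54.5 mm right of the middle line
- nozzle_face (a point): middle of the face of the sprung nozzle, a bar 94 mm wide and 11.5 mm high with a black rubber face between the two stop screws; at rest the face stands 8 mm before the stop line
- air_nozzle (a joint): how far the nozzle is pushed back, in m: 0 at rest, 0.008 when the comb meets the stops (0.012 its own end). Spring: 2.5 N at the start of the stroke, 350 N/m, so 5.3 N at the stops; it returns by itself.
- tweezers: steel tweezers lying on the table right of the jig's rear, 122 mm long; origin under the middle; leave alone
- oil_bottle: small oil bottle with a red tip, 36 mm across, 126 mm high, left of the jig, behind the cover plates; origin under its middle; leave alone
- cover_a: polished cover plate left of the jig, 30 x 103 x 10 mm; origin under its middle; leave alone
- cover_b: a second such cover plate beside it; leave alone

How it is judged:
On the way, in this order (a step that is already met when the one before it is completed fails the run):
1. the comb lies flat on the front part of the bed between the guides, its length across the push, the nozzle still untouched (x of comb_center in the frame of jig between -0.145 and -0.035 m and y of comb_center in the frame of jig between -0.014 and 0.014 m and z of comb_center in the frame of jig between 0.0255 and 0.0315 m and angle between the y axis of comb_center and the z axis of jig, either way round below 0.1 rad and angle between the z axis of comb_center and the x axis of jig, either way round below 0.35 rad and value of joint air_nozzle below 0.001 m and linear speed of comb below 0.08 m/s), for 0.2 s.
2. the comb is pushed home against both stops with the nozzle sprung back (x of comb_mouth in the frame of jig between -0.0015 and 0.0015 m and x of comb_center in the frame of jig between -0.022 and -0.012 m and y of comb_center in the frame of jig between -0.006 and 0.006 m and z of comb_center in the frame of jig between 0.0255 and 0.0315 m and angle between the y axis of comb_center and the z axis of jig, either way round below 0.1 rad and value of joint air_nozzle above 0.0065 m and angle between the z axis of comb_center and the x axis of jig, either way round below 0.012 rad and contact force between any of stop_left, stop_right and comb above 0.5 N and contact force between the fingers and comb between 5 and 35 N and linear speed of comb below 0.02 m/s), for 0.3 s.
At the end, for the whole second after the job is handed in: Through the last second: comb flat on the bed, mouth edge forward, within 1.5 mm of the stop line, square to the push within 0.012 rad, within 6 mm of the middle line; nozzle back over 6.5 mm; over 0.5 N on a stop screw; the fingers push the comb with 5 to 35 N; it is at rest (under 20 mm/s) (all of step 2); the arm keeps its last pose, push and grip.
It fails at once if a bystander is shoved more than 30 mm (distance of any of tweezers, oil_bottle, cover_a, cover_b from where it was at the start of the episode above 0.03 m).
It also fails if it takes over 64 s, if anything falls off the work surface, if the arm or the gripper's body presses on something with over 40 N, if the wrist force passes 120 N, or if a joint passes its speed limit or range.

## Robot

A 6-joint arm with a two-finger parallel gripper is mounted at the origin on a cart in front of the work surface, level with it; the furniture and walls round the work are solid. World frame = base frame: x ahead of the robot, y to its left, z up, the work surface at z = 0. Lengths are in m, angles in rad, forces in N, time in s.
With the tool pointing down it reaches from about 0.2 to 0.875 m from the base axis. Payload 3.4 kg.
Tool frame: the origin (TCP) lies between the finger pads; the fingertips stand 25 mm ahead of it and the grasp point (between the pads) lies 6 mm ahead of it (r.nose_length is the z of the fingertips in the tool frame, in m); z points along the fingers, x is the direction in which the jaws open and shut, and the axes are right-handed (so a half turn about z gives the same grasp; the last joint's range is limited). The gripper opens to 94 mm and grips with 3 to 60 N. Pads are 16 mm wide; open, the fingers measure 119 mm over their backs; the gripper's body (75 mm by 177 mm) begins 78 mm behind the grasp point.
Start: joints at [1.204, 0.276, 1.505, -0, 1.361, -0.121], TCP at [0.14, 0.558, 0.23] pointing down, gripper open.
Joint ranges: [-2.89, 2.89], [-0.75, 2.08], [0.22, 2.7], [-1.18, 4.32], [0.11, 2.71], [-2.7, 2.7]. Speed limits (rad/s): [2.57, 2.57, 3.14, 3.14, 3.14, 3.14].

## Interface

Orientations are given as a unit quaternion [w, x, y, z].
In Python, from plant import r, gripper_to, inverse_kinematics, vision, models, telemetry gives the robot as it stands. Calls block until the motion is done:
- r.move_to(position, orientation): joint-space move of the TCP to a pose.
- r.move_l(position, rot=None, vel=0.15, guard=None): straight line of the TCP; rot=None keeps the orientation; vel is the mean speed in m/s. With guard (N) it stops when the force on the tool has changed by that much, and returns True; else False.
- r.movej(angles): joint-space move.
- gripper_to(opening, f_grip=None): finger opening in m; f_grip is the grip in N (None keeps the last); returns when the fingers have stopped.
- r.hold(seconds).
- inverse_kinematics(position, orientation): joint angles nearest the present ones, or None.
- vision.snapshot(name): name is "scene" or "top" or "wrist"; returns the picture (384x512x3 uint8, red, green, blue); there is no depth.
- vision.get_calibration(name): a dict with "fx", "fy", "cx", "cy" (pixels), "position" and "orientation" of the camera in the world. Camera axes: x right, y down, z forward; pixel columns grow to the right and rows downward; lengths in m; the calibration is good to about 2 mm. The wrist camera is an equidistant fisheye: a pixel r from the principal point sees the ray r / f radians off the axis. A picture is of the moment at which its call begins: read the wrist's pose just before it. get_calibration takes no time and is no camera call; for the wrist camera it gives the pose at the moment of the call.
A pose or a line that the arm cannot do raises r.PlanningError and nothing moves.
- r.sign_off(): hands the job in, once; it reports no verdict.
Trained networks look in the newest picture that a camera, given by its name, has taken for a name from the list of things; names that differ only in an ending like _2 or _b are one class to them, and where a whole thing is asked for, a point or a joint stands for the part that bears it (a point fixed in the world has none). Each returns a list of dicts, best first, with "score" (0 to 1); they miss things now and then, are a little off and sometimes report something else, mostly with a low value. They report only what shows in the picture. A call takes as long as a camera call.
- models.boxes_of(thing, camera): "at" ([x, y, z] in m, in world coordinates, good to about 4 mm: the middle of the surface that is visible of it).
- models.regions_of(thing, camera): "pixels" (384x512 bool, what is visible of it).
- models.mark_of(thing, camera): "at" ([x, y, z] in m, in world coordinates, good to about 4 mm: a listed point, or the origin of a listed thing).
Readings, each from a call of its own:
- telemetry.current_t(): time.
- telemetry.current_joints(): joint angles.
- telemetry.current_dq(): joint speeds.
- telemetry.current_joint_efforts(): joint torques, N m.
- telemetry.current_ee_pos(): TCP position.
- telemetry.current_tool_rot(): TCP orientation.
- telemetry.current_wrist_force(): force on the tool from outside, world axes, zero at the start.
- telemetry.current_torque(): the same for the moment, N m.
- telemetry.current_opening(): finger opening in m.
Only numpy, scipy, OpenCV 4.12 (cv2) and the standard library are available. Lean on these libraries where they do the work, as an engineer would, in place of code of your own. Each camera call takes 0.05 s, during which the arm holds its last target.

## Working session

There is one attempt and no reset: what is moved stays moved. The work goes in short steps, each a Python script; the robot and the scene stay as the last script left them, time stands still between calls to the robot, and variables do not carry over. Pictures are saved under pics/ and viewed, and the job is handed in when it is done.

```bash
mkdir -p pics; ls; python3 - <<'E'
from plant import r, vision, models, telemetry
import cv2
for n in ("scene","top","wrist"):
    im=vision.snapshot(n); cv2.imwrite(f"pics/a_{n}.png",im[:,:,::-1])
    c=vision.get_calibration(n); print(n,c)
    for t in ("comb_center","comb_mouth","jig","guides","lay_place","stop_line","stop_left","stop_right","nozzle_face"):
        m=models.mark_of(t,n)
        print(t,[( [round(float(v),4) for v in d["at"]],round(float(d["score"]),2)) for d in m[:3]])
print(telemetry.current_t(), r.nose_length, telemetry.current_tool_rot())
E
```

```text
pics
scene {'fx': 406.9811878594018, 'fy': 406.9811878594018, 'cx': 255.54497810269254, 'cy': 195.65036446484226, 'position': array([ 0.01973227, -0.36664351,  0.87205356]), 'orientation': array([-0.31200473,  0.82811254, -0.43946006,  0.15413479])}
comb_center [([0.4821, -0.1811, 0.0048], 0.91)]
comb_mouth [([0.4993, -0.1942, 0.004], 0.57)]
jig [([0.651, 0.1148, -0.0001], 0.93), ([0.558, 0.0976, 0.0302], 0.4)]
guides [([0.6045, 0.1118, 0.0264], 0.81)]
lay_place [([0.5578, 0.1014, 0.0288], 0.93)]
stop_line [([0.6492, 0.1174, 0.0281], 0.88)]
stop_left [([0.5004, -0.1947, 0.0042], 0.61), ([0.6416, 0.1694, 0.0245], 0.45)]
stop_right [([0.6537, 0.0618, 0.0289], 0.58)]
nozzle_face [([0.6362, 0.1133, 0.0288], 0.83), ([0.5473, 0.3365, -0.0029], 0.49)]
top {'fx': 437.3614356833682, 'fy': 437.3614356833682, 'cx': 258.60859733835287, 'cy': 192.57754445930885, 'position': array([0.50892363, 0.05573615, 1.14884566]), 'orientation': array([-0.02028587,  0.71405959, -0.69945747,  0.02160164])}
comb_center [([0.4851, -0.1807, 0.0033], 0.94)]
comb_mouth [([0.4986, -0.1908, 0.0045], 0.83), ([0.6068, 
[... 158 characters left out ...]
 0.0994, 0.0272], 0.97)]
stop_line [([0.6432, 0.1176, 0.0267], 0.65)]
stop_left [([0.639, 0.1697, 0.028], 0.48)]
stop_right [([0.4998, -0.1934, 0.0048], 0.71), ([0.656, 0.066, 0.0291], 0.61)]
nozzle_face [([0.6399, 0.1166, 0.0289], 0.84), ([0.4992, -0.1886, 0.0032], 0.56)]
wrist {'fx': 297.3186396354542, 'fy': 297.3186396354542, 'cx': 259.03921752647005, 'cy': 196.9100418866776, 'position': array([0.06474563, 0.57705676, 0.38317688]), 'orientation': array([0.1074407 , 0.7811401 , 0.60935545, 0.08344212])}
comb_center []
comb_mouth []
jig []
guides []
lay_place []
stop_line []
stop_left []
stop_right []
nozzle_face []
1.5 0.025 [-1.40317600e-05  7.88448978e-01  6.15100162e-01  1.16465409e-05]
```

View pics/a_scene.png

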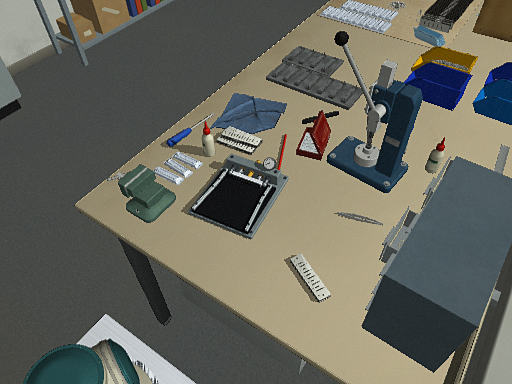

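View pics/a_top.png

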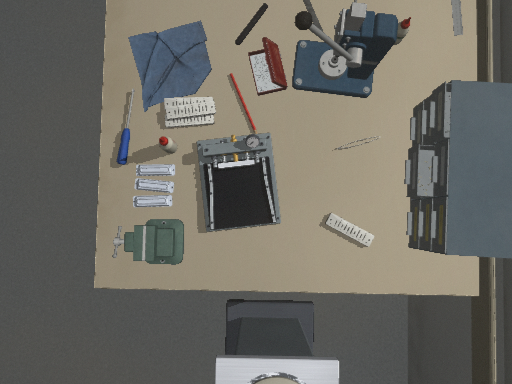

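```bash
python3 - <<'E'
import cv2
im=cv2.imread("pics/a_top.png")
cv2.imwrite("pics/a_top_z.png",cv2.resize(im[90:330,170:390],None,fx=2.5,fy=2.5,interpolation=cv2.INTER_CUBIC)[:600])
E
```

```text
(no output)
```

View pics/a_top_z.png

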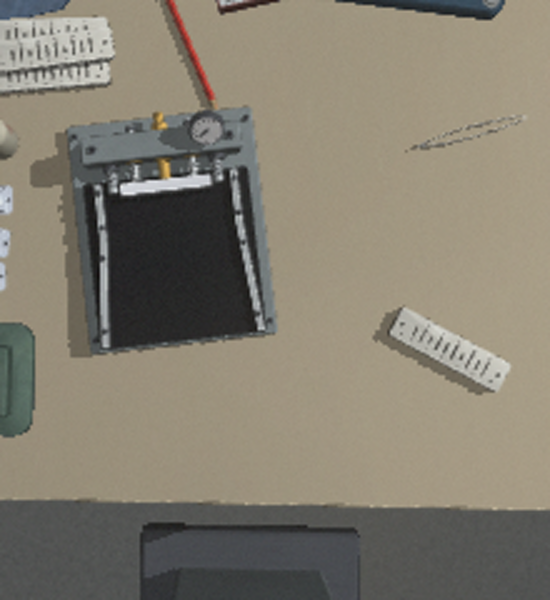

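The top view shows the jig at about (205–278, 135–230) px and the comb at about (349, 230) px. The marks agree with what's visible. Next I'll refine the poses using masks.

```bash
cat > h.py <<'E'
from plant import r, gripper_to, inverse_kinematics, vision, models, telemetry
import numpy as np, cv2
from scipy.spatial.transform import Rotation as Rn
def q2R(q): return Rn.from_quat([q[1],q[2],q[3],q[0]])
def rays(n,px,c=None):
    c=c or vision.get_calibration(n)
    px=np.atleast_2d(np.asarray(px,float)); u=(px-[c["cx"],c["cy"]])/[c["fx"],c["fy"]]
    if n=="wrist":
        t=np.linalg.norm(u,axis=1,keepdims=True)+1e-12
        d=np.hstack([u/t*np.sin(t),np.cos(t)])
    else: d=np.hstack([u,np.ones((len(u),1))])
    return np.array(c["position"]),q2R(c["orientation"]).apply(d)
def toplane(n,px,z,c=None):
    o,d=rays(n,px,c); return (o+d*((z-o[2])/d[:,2])[:,None])[:,:2]
def proj(n,P,c=None):
    c=c or vision.get_calibration(n)
    p=q2R(c["orientation"]).inv().apply(np.atleast_2d(P)-c["position"])
    rr=np.hypot(p[:,0],p[:,1])
    if n=="wrist": s=np.arctan2(rr,p[:,2])/np.maximum(rr,1e-9)
    else: s=1/p[:,2]
    return p[:,:2]*s[:,None]*c["fx"]+[c["cx"],c["cy"]]
def quat(yaw):
    R=np.array([[np.cos(yaw),np.sin(yaw),0],[np.sin(yaw),-np.cos(yaw),0],[0,0,-1]])
    q=Rn.from_matrix(R).as_quat(); return [q[3],q[0],q[1],q[2]]
def rect(n,mask,z,c=None):
    ys,xs=np.nonzero(mask); P=toplane(n,np.c_[xs,ys],z,c)
    (cx,cy),(w,h),a=cv2.minAreaRect((P*1000).astype(np.float32))
    if w<h: w,h,a=h,w,a+90
    return cx/1000,cy/1000,w,h,np.deg2rad(a)   # a: direction of the long side
E
python3 - <<'E'
from h import *
vision.snapshot("top"); vision.snapshot("scene")
for n in("top","scene"):
    for t,z in (("comb",0.012),("jig",0.012)):
        for d in models.regions_of(t,n)[:2]:
            m=d["pixels"]; print(n,t,d["score"],m.sum(),np.round(rect(n,m,z),4))
for y in (-.6,-.6+np.pi): print(inverse_kinematics([.484,-.181,.15],quat(y)))
for y in (.15,.15+np.pi): print(inverse_kinematics([.56,.1,.15],quat(y)))
E
```

```text
top comb 0.77 668 [  0.4853  -0.1824 129.235   36.1122   1.1115]
top jig 0.85 6843 [6.062000e-01 1.085000e-01 2.428480e+02 1.958678e+02 1.360000e-01]
top jig 0.35 54 [6.56600e-01 1.72700e-01 2.63030e+01 1.57051e+01 2.09000e-02]
scene comb 0.7 784 [  0.4832  -0.183  132.3812  40.0053   1.1202]
scene jig 0.75 5017 [6.251000e-01 1.109000e-01 2.960082e+02 2.039455e+02 1.456000e-01]
[-4.92576067e-01  2.49181578e-01  1.75517217e+00 -4.44089210e-16
  1.13723891e+00  1.07423933e-01]
None
[ 5.44054762e-02  3.22702689e-01  1.64547412e+00 -4.44089210e-16
  1.17341585e+00 -9.55945238e-02]
None
```

```bash
python3 - <<'E'
from h import *
def look(tag,pos,yaw,things):
    r.move_to(pos,quat(yaw)); r.hold(0.3)
    c=vision.get_calibration("wrist"); im=vision.snapshot("wrist")
    cv2.imwrite(f"pics/b_{tag}.png",im[:,:,::-1]); np.save(f"pics/b_{tag}.npy",c,allow_pickle=True)
    for t in things:
        print(t,[(np.round(d["at"],4),round(float(d["score"]),2)) for d in models.mark_of(t,"wrist")[:2]])
    return c
look("jig",[.58,.03,.2],.136,("stop_left","stop_right","stop_line","lay_place","guides","jig"))
c=look("comb",[.45,-.23,.2],-.46,("comb_center","comb_mouth"))
for d in models.regions_of("comb","wrist")[:1]: print(np.round(rect("wrist",d["pixels"],.012,c),4),d["pixels"].sum())
print(telemetry.current_t())
E
```

```text
stop_left [(array([0.6403, 0.1688, 0.0263]), 0.74)]
stop_right [(array([0.6524, 0.0606, 0.0247]), 0.74)]
stop_line [(array([0.6488, 0.1129, 0.0328]), 0.94)]
lay_place [(array([0.558 , 0.1048, 0.029 ]), 0.74)]
guides [(array([0.601 , 0.1061, 0.0201]), 0.64), (array([ 0.6447,  0.1159, -0.    ]), 0.63)]
jig [(array([ 6.464e-01,  1.170e-01, -3.000e-04]), 0.78)]
comb_center [(array([ 0.485 , -0.1832,  0.0054]), 0.59)]
comb_mouth [(array([ 0.5027, -0.1833,  0.0075]), 0.83)]
[  0.4866  -0.1818 126.4336  33.6976   1.0871] 3103
6.5083
```

View pics/b_jig.png

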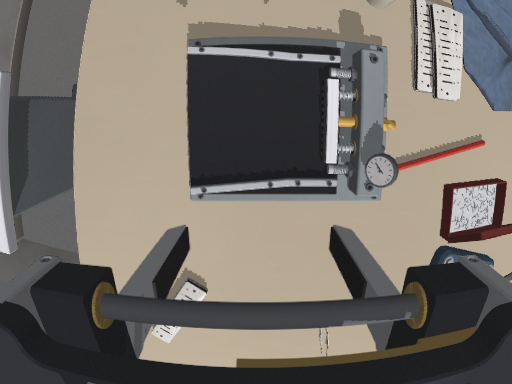

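View pics/b_comb.png

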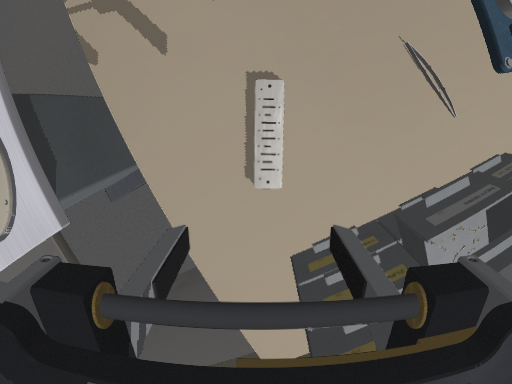

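```bash
python3 - <<'E'
from h import *
c=np.load("pics/b_jig.npy",allow_pickle=True).item()
im=cv2.imread("pics/b_jig.png")
x0,y0,s=180,30,3.5
z=cv2.resize(im[y0:y0+175,x0:x0+215],None,fx=s,fy=s,interpolation=cv2.INTER_CUBIC)
cv2.imwrite("pics/b_zoom0.png",z[:600,:800])
O=np.array([.6468,.1152]);a=.136
def W(p): R=np.array([[np.cos(a),-np.sin(a)],[np.sin(a),np.cos(a)]]); p=np.array(p,float); return np.r_[O+R@p[:2],p[2]]
pts=[(-.158,.0765,.03),(-.045,.0665,.03),(0,.0665,.03),(-.158,-.0765,.03),(-.045,-.0665,.03),(0,-.0665,.03),(-.008,.047,.03375),(-.008,-.047,.03375),(0,.0545,.028),(0,-.0545,.028)]
for p in pts:
    q=(proj("wrist",W(p),c)[0]-[x0-.5,y0-.5])*s
    cv2.drawMarker(z,tuple(int(v) for v in q),(0,0,255),cv2.MARKER_CROSS,12,1)
cv2.imwrite("pics/b_zoom.png",z[:600,:800])
E
```

```text
(no output)
```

View pics/b_zoom.png

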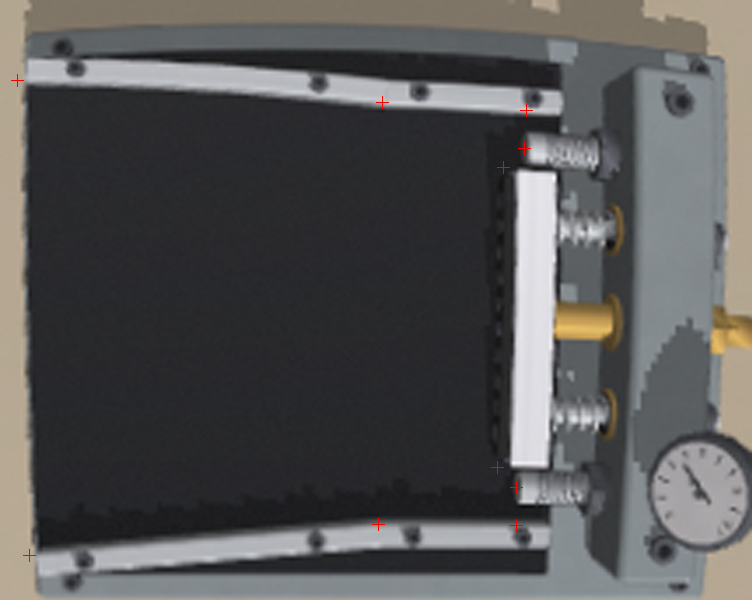

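```bash
python3 - <<'E'
from h import *
from scipy.optimize import least_squares
c=np.load("pics/b_jig.npy",allow_pickle=True).item()
x0,y0,s=180,30,3.5
obs=[((-.158,.0765,.03),(27,83)),((-.158,-.0765,.03),(37,549)),((0,.0545,.028),(526,149)),((0,-.0545,.028),(519,488)),((-.045,.0665,.03),(378,107)),((-.045,-.0665,.03),(376,526))]
def W(v,p): a=v[2];return [v[0]+np.cos(a)*p[0]-np.sin(a)*p[1],v[1]+np.sin(a)*p[0]+np.cos(a)*p[1],p[2]]
def f(v):
    return np.ravel([(proj("wrist",W(v,p),c)[0]-(np.array(q)/s+[x0-.5,y0-.5])) for p,q in obs])
S=least_squares(f,[.6468,.1152,.136],loss="soft_l1"); print(S.x,np.round(S.fun.reshape(-1,2),1))
E
```

```text
[0.64742932 0.11487599 0.1353919 ] [[-2.1 -0.5]
 [-1.8  2. ]
 [ 0.2  0.1]
 [-0.2  0.3]
 [ 1.9 -0.8]
 [ 1.1 -0.1]]
```

```bash
python3 - <<'E'
from h import *
C=[.4864,-.1820]; y=-.484
r.move_to([*C,.09],quat(y))
gripper_to(.065)
print(r.move_l([*C,.028],vel=.1,guard=12), telemetry.current_ee_pos())
gripper_to(.03,20); print(telemetry.current_opening())
r.move_l([*C,.09],vel=.12); print(telemetry.current_opening(), telemetry.current_wrist_force(),telemetry.current_t())
c=vision.get_calibration("wrist"); im=vision.snapshot("wrist"); cv2.imwrite("pics/c_grasp.png",im[:,:,::-1])
E
```

```text
False [ 0.48678981 -0.18217829  0.0282356 ]
0.03328309812445356
0.03353078515190793 [ 0.33308279 -0.0373655  -0.88702001] 9.7417
```

View pics/c_grasp.png

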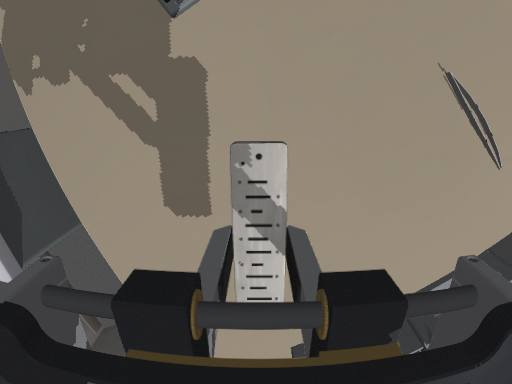

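```bash
python3 - <<'E'
from h import *
p=np.array(telemetry.current_ee_pos()); R=q2R(telemetry.current_tool_rot())
for px in [(236,143),(283,143),(259,142)]:
    w=np.r_[toplane("wrist",px,p[2]-.016)[0],p[2]-.016]; print(np.round(R.inv().apply(w-p),4))
E
```

```text
[-0.0124 -0.0635  0.016 ]
[ 0.0143 -0.0635  0.016 ]
[ 0.0007 -0.064   0.016 ]
```

```bash
python3 - <<'E'
from h import *
O=np.array([.6474,.1149]);a=.1354
L=O+.09*np.array([-np.cos(a),-np.sin(a)])
r.move_to([*L,.11],quat(a))
print(r.move_l([*L,.0505],vel=.08,guard=10), telemetry.current_ee_pos(), telemetry.current_wrist_force())
gripper_to(.06); r.hold(.3); print(telemetry.current_opening())
r.move_l([*L,.12],vel=.15)
V=np.array([L[0]-.0+.077*-np.sin(a)*-1, L[1]-.077*np.cos(a)])
r.move_to([*V,.2],quat(a)); r.hold(.2)
c=vision.get_calibration("wrist"); im=vision.snapshot("wrist"); cv2.imwrite("pics/d_place.png",im[:,:,::-1])
for t in("comb_center","comb_mouth"): print(t,[(np.round(d["at"],4),d["score"]) for d in models.mark_of(t,"wrist")[:1]])
for d in models.regions_of("comb","wrist")[:1]: print(np.round(rect("wrist",d["pixels"],.034,c),4))
print(L,telemetry.current_t())
E
```

```text
True [0.55707565 0.10212609 0.05002376] [ 0.19644417 -0.44393653  3.42491655]
0.05995618503912303
comb_center [(array([0.6467, 0.1126, 0.0008]), 0.41)]
comb_mouth [(array([0.5712, 0.1068, 0.0338]), 0.7)]
[5.57900e-01 1.01200e-01 1.25281e+02 3.30259e+01 1.70390e+00]
[0.55822373 0.1027512 ] 14.1083
```

View pics/d_place.png

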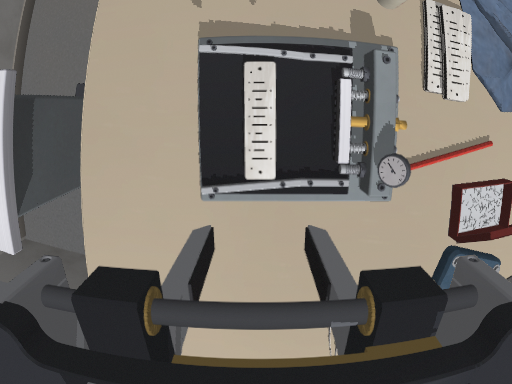

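```bash
cat >> h.py <<'E'
O=np.array([.6474,.1149]);a=.1354
def J(x,y): return O+np.array([np.cos(a)*x-np.sin(a)*y,np.sin(a)*x+np.cos(a)*y])
def tcpj():
    p=np.array(telemetry.current_ee_pos())[:2]-O; return np.round([np.cos(a)*p[0]+np.sin(a)*p[1],-np.sin(a)*p[0]+np.cos(a)*p[1]],4)
def fj():
    f=np.array(telemetry.current_wrist_force()); return np.round([np.cos(a)*f[0]+np.sin(a)*f[1],-np.sin(a)*f[0]+np.cos(a)*f[1],f[2]],2)
E
python3 - <<'E'
from h import *
q=quat(a-np.pi/2); Y=-.001
gripper_to(0.0)
r.move_to([*J(-.13,Y),.12],q)
r.move_l([*J(-.13,Y),.049],vel=.1,guard=10)
r.hold(.2); print(tcpj(),fj(),telemetry.current_ee_pos()[2],telemetry.current_opening())
print(r.move_l([*J(-.065,Y),.049],vel=.04,guard=10)); print(tcpj(),fj(),telemetry.current_t())
c=vision.get_calibration("wrist"); im=vision.snapshot("wrist"); cv2.imwrite("pics/e_push.png",im[:,:,::-1])
np.save("pics/e.npy",c,allow_pickle=True)
E
```

```text
[-0.1295 -0.001 ] [ 0.08 -0.07  0.07] 0.04961216358078962 0.0005105266871138109
False
[-0.065 -0.001] [0.46 0.67 0.09] 19.4333
```

View pics/e_push.png

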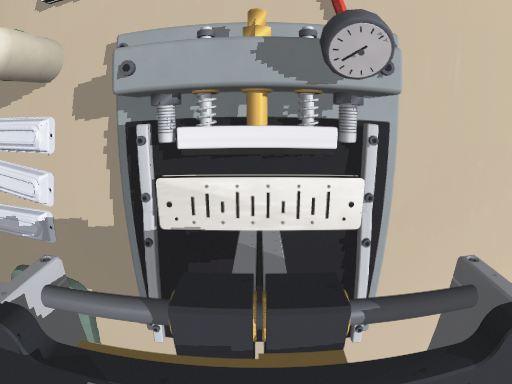

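The comb spans (157–364, 178–230) px, square between the guides and a few mm off the nozzle bar. I'll keep pushing slowly.

```bash
python3 - <<'E'
from h import *
Y=-.001
print(r.move_l([*J(-.046,Y),.049],vel=.03,guard=12)); r.hold(.1);print(tcpj(),fj())
x=tcpj()[0]; hit=r.move_l([*J(x+.008,Y),.049],vel=.015,guard=9); r.hold(.3); print(hit,tcpj(),fj(),telemetry.current_ee_pos()[2],telemetry.current_t())
im=vision.snapshot("wrist"); cv2.imwrite("pics/f_push.png",im[:,:,::-1])
E
```

```text
False
[-0.0489 -0.001 ] [-5.79 -0.42  4.41]
False [-0.0453 -0.001 ] [-9.28 -0.63  6.77] 0.04869368142492298 21.1583
```

View pics/f_push.png

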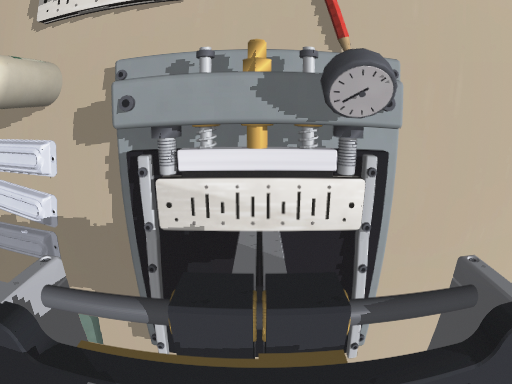

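```bash
python3 - <<'E'
from h import *
Y=-.001
for xc,zc in ((-.040,.0495),(-.039,.0500),(-.038,.0505),(-.037,.0505),(-.036,.0505),(-.035,.0505)):
    r.move_l([*J(xc,Y),zc],vel=.015); r.hold(.2); f=fj(); print(xc,tcpj(),f,np.round(telemetry.current_ee_pos()[2],4))
    if f[0]<-15: break
im=vision.snapshot("wrist"); cv2.imwrite("pics/g_push.png",im[:,:,::-1]); print(telemetry.current_t())
E
```

```text
-0.04 [-0.0438 -0.001 ] [-8.13 -0.54  3.62] 0.0487
-0.039 [-0.0437 -0.001 ] [-7.75  0.01  2.15] 0.0487
-0.038 [-0.0436 -0.001 ] [-9.21  0.62  2.04] 0.0488
-0.037 [-0.0436 -0.001 ] [-9.79 -1.25  3.35] 0.0488
-0.036 [-0.0436 -0.001 ] [-12.71  -1.04   4.68] 0.0488
-0.035 [-0.0435 -0.001 ] [-13.01  -0.56   6.42] 0.0488
23.9583
```

View pics/g_push.png

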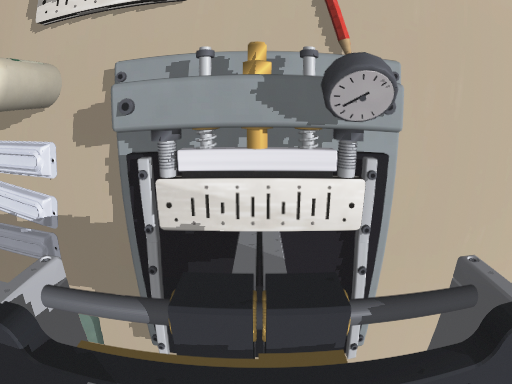

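```bash
python3 - <<'E'
from h import *
Y=-.001
for xc in (-.0345,-.034,-.0335,-.033):
    r.move_l([*J(xc,Y),.0510],vel=.015); r.hold(.4); f=fj(); print(xc,tcpj(),f)
    if f[0]<-15.5: break
F=[]
for i in range(5): r.hold(.2); F.append(fj())
print(F)
c=vision.get_calibration("wrist"); im=vision.snapshot("wrist"); cv2.imwrite("pics/h.png",im[:,:,::-1])
for d in models.regions_of("comb","wrist")[:1]:
    print(np.round(rect("wrist",d["pixels"],.034,c),4), a+np.pi/2)
g=cv2.cvtColor(im,cv2.COLOR_RGB2GRAY).astype(float)
def edge(cols,r0,r1,z,sgn):
    P=[]
    for u in cols:
        d=np.clip(sgn*np.diff(g[r0:r1,u]),0,None); k=np.argmax(d); lo=max(0,k-1); w=d[lo:k+2]
        P.append([u,r0+.5+lo+(w*np.arange(len(w))).sum()/w.sum()])
    Q=toplane("wrist",P,z,c); v,x=cv2.fitLine(Q.astype(np.float32),cv2.DIST_HUBER,0,.01,.01).ravel()[:2],None
    return np.round(np.arctan2(v[0],v[1]),4)  # tilt vs world y
print("comb front",edge(range(185,335,3),172,184,.034,1),"back",edge(list(range(170,230,3))+list(range(290,352,3)),222,238,.034,-1),"nozzle bar far",edge(range(184,240,2),140,156,.034,1), "jig -yaw",-a)
cv2.imwrite("pics/h_z.png",cv2.resize(im[120:250,130:390,::-1],None,fx=3,fy=3,interpolation=cv2.INTER_CUBIC))
print(telemetry.current_t())
E
```

```text
-0.0345 [-0.0435 -0.0009] [-13.1   -1.62   3.69]
-0.034 [-0.0434 -0.001 ] [-14.11  -1.28   4.64]
-0.0335 [-0.0434 -0.001 ] [-15.16   0.28   5.07]
-0.033 [-0.0434 -0.0009] [-16.67  -1.16   5.97]
[array([-15.75,  -1.29,   6.39]), array([-16.42,  -1.12,   6.85]), array([-15.88,  -1.55,   6.06]), array([-16.02,  -1.  ,   6.19]), array([-16.02,  -0.91,   5.95])]
[6.326000e-01 1.113000e-01 1.262329e+02 3.479960e+01 1.705900e+00] 1.7061963267948965
comb front 3.0079 back 3.006 nozzle bar far 3.0051 jig -yaw -0.1354
27.6583
```

View pics/h_z.png

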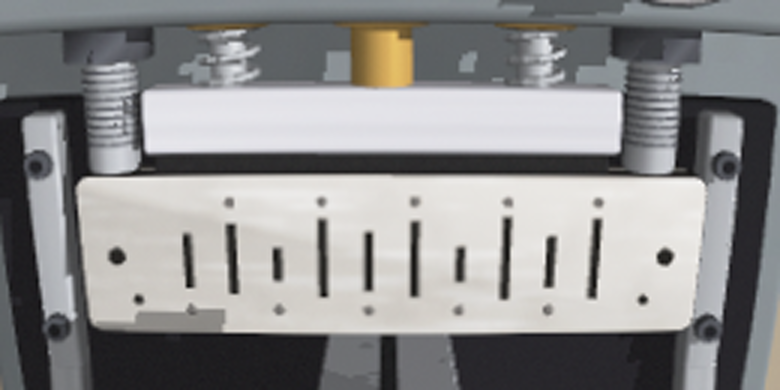

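Both screw tips, at about (113, 172) and (650, 172) px in the zoom, bear on the comb's mouth edge. The edges agree within 3 mrad and the push holds steady at 16 N, so I'm handing in.

```bash
python3 - <<'E'
from h import *
print(fj(),telemetry.current_t()); r.sign_off()
E
```

```text
[-16.25  -1.12   5.39] 27.6583
the job is handed in; nothing more can be done
```

The comb is in the jig, pushed home on both stop screws, and I handed the job in at 27.7 s while still pushing. The sign-off reports no verdict.

I picked the comb up across its width and laid it flat at `lay_place`, mouth edge towards the nozzle. With the fingers closed, I then pushed it at the middle of its back edge until it stopped.

**Last checks:**
- **Push:** about 16 N along the bed, steady over 1 s. There was also about 6 N of vertical load on the fingers, probably friction as the arm sags a little under the push.
- **Home position:** the fingers moved no further while the push rose from 8 to 16 N. In the picture both screw tips meet the mouth edge, and the nozzle bar went back about 8 mm.
- **Squareness:** the comb's edges, the nozzle bar and my jig estimate agreed within about 3 mrad (limit 12).
- **Centring:** the comb looks centred between the guides.

**Disagreement:** my own jig estimate puts the comb's centre 15 mm before the stop line, where 17 mm is expected. The finger position differed from the expected one by a similar 1.5 mm. Both are within the camera calibration error. I took the stop screws in the picture and the halted motion as proof of being home.

The arm stayed clear of the tweezers, oil bottle and cover plates, though I didn't measure their positions again at the end.

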